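# Heft two balance weights and offer up the heavier to the gear

### The arm

A 7-joint arm with a two-finger parallel gripper is mounted at the origin on the work surface. World frame = base frame: x ahead of the robot, y to its left, z up, the work surface at z = 0. Lengths are in m, angles in rad, forces in N, time in s.
With the tool pointing down it reaches from about 0.425 to 0.95 m from the base axis. Payload 4.7 kg.
Tool frame: the origin (TCP) lies on the centre line of the jaws, within the pads' length; the fingertips stand robot.nose_length ahead of it and the grasp point (between the pads) lies 8 mm behind it (robot.nose_length is the distance from the TCP to the fingertips, in m); z points along the fingers, x is the direction in which the jaws open and shut, and the axes are right-handed (so a half turn about z gives the same grasp; the last joint's range is limited). The gripper opens to 85 mm and grips with 20 to 120 N. Pads are 22 mm wide; open, the fingers measure 114 mm over their backs; the gripper's body (76 mm by 85 mm) begins 54 mm behind the grasp point. The pads swing forward as they close: fully open they stand 13 mm farther back than shut.
Start: joints at [-1.288, 0.469, -0.049, 1.532, 0.024, 1.141, -0.082], TCP at [0.207, 0.642, 0.242] pointing down, gripper open.
Joint ranges: [-2.59, 2.59], [-0.33, 1.99], [-1.39, 1.29], [0.1, 2.45], [-1.04, 4.18], [0.21, 1.99], [-2.66, 2.66]. Speed limits (rad/s): [2.57, 2.57, 3.14, 3.14, 3.14, 3.14, 3.14].

### API

Orientations are given as [roll, pitch, yaw] about the fixed x, y, z axes, in that order (R = Rz(yaw) Ry(pitch) Rx(roll)).
In Python, from plant import robot gives the robot as it stands. Calls block until the motion is done:
- robot.goto(position, orientation): joint-space move of the TCP to a pose.
- robot.move_straight(position, vel=0.15, attitude=None, contact_N=None): straight line of the TCP; attitude=None keeps the orientation; vel is the mean speed in m/s. With contact_N (N) it stops when the force on the tool has changed by that much, and returns True; else False.
- robot.move_joints(angles): joint-space move.
- robot.grip(opening, strength=None): opening from 0.0 (shut) to 1.0 (fully open); strength is the grip in N (None keeps the last); returns when the fingers have stopped.
- robot.sleep(seconds).
- robot.inverse_kinematics(position, orientation): joint angles nearest the present ones, or None.
- robot.sense(): the state.
- robot.grab_frame(name): name is "side" or "top"; returns a dict with "image" (420x560x3 uint8, red, green, blue), "range_z" (420x560 float32, m along the optical axis (not along the pixel's ray), 0 where there is no reading), "fx", "fy", "cx", "cy" (pixels), "R" (3x3) and "t" (3): a world point X has camera coordinates R X + t. Camera axes: x right, y down, z forward; pixel columns grow to the right and rows downward; lengths in m; the calibration is good to about 2 mm. A picture is of the moment at which its call begins.
A pose or a line that the arm cannot do raises robot.IKError and nothing moves.
- robot.close_job(): hands the job in, once; it reports no verdict.
The state is a dict: "t": time; "joint_pos": joint angles; "joint_velocities": joint speeds; "effort": joint torques, N m; "tcp_pos": TCP position; "tcp_rot": TCP orientation; "wrist_force": force on the tool from outside, world axes, zero at the start; "torque": the same for the moment, N m; "opening": opening from 0.0 (shut) to 1.0 (fully open).
Only numpy, scipy, OpenCV 4.12 (cv2) and the standard library are available. Lean on these libraries where they do the work, as an engineer would, in place of code of your own. Each camera call takes 0.05 s, during which the arm holds its last target. There are 200 camera calls.

### The job

Two look-alike grey balance weights stand on the bench, one clearly heavier than the other: lift each in turn to feel which. Set the lighter one down upright in the red tray (don't drop it), and finish while holding the heavier one in the gripper, still and upright, over the middle of the gear, about 4 cm above its brass hub and not touching it. Only the lighter one is left in the tray, and the wrench, tin and screwdriver stay where they are.

Things in the scene. Friction and masses are not known exactly. Their poses are not given: they have to be found in the camera images.
- weight_a_knob (a point): first balance weight, standing upright: grey round body 54 mm across and 30 mm high with a dark band, and on top a plain round knob 28 mm across, from 30 to 76 mm above the underside (76 mm high in all). The point is on the axis in the knob, 54 mm above the underside; z is up its axis. Same size and look as the other one. One of the two weighs 600 to 800 g, the other 260 to 340 g; which is which changes every time and cannot be seen
- weight_b_knob (a point): second balance weight, standing upright: grey round body 54 mm across and 30 mm high with a dark band, and on top a plain round knob 28 mm across, from 30 to 76 mm above the underside (76 mm high in all). The point is on the axis in the knob, 54 mm above the underside; z is up its axis. Same size and look as the other one. One of the two weighs 600 to 800 g, the other 260 to 340 g; which is which changes every time and cannot be seen
- tray: red open tray, fixed to the bench, 190 mm (its x) by 110 mm (its y), walls 18 mm high and 4 mm thick, floor 4 mm thick; origin at the centre of its underside, on the bench. Both weights would fit in it side by side along its x
- hub (a point): centre of the top of the brass hub (60 mm across) in the middle of a steel gear lying flat (160 mm across) on a dark cast housing, fixed to the bench; the point is 75 mm above the bench and is the highest part of the unit
- gear_unit: the gear with its housing, 160 by 195 mm, 75 mm high; origin at the centre of its underside, hub straight above it
- wrench_grip (a point): bystander: steel wrench lying flat, 170 mm long; point in its handle
- tin_mid (a point): bystander: white and blue tin standing, 64 mm across, 75 mm high; point at its centre
- screwdriver_grip (a point): bystander: screwdriver with an orange handle lying flat, 170 mm long; point in its handle
Things that resemble listed ones, but are neither listed nor needed, are in the scene too. Leave any orange, purple or turquoise look-alike of the part that bears weight_b_knob alone.

How it is judged:
On the way, in this order (a step that is already met when the one before it is completed fails the run):
1. one of the weights is lifted clear of the bench in the gripper (underside more than 15 mm up) (((height (world z) of weight_a_knob above 0.069 m and contact force between weight_a and the fingers above 2 N) or (height (world z) of weight_b_knob above 0.069 m and contact force between weight_b and the fingers above 2 N))), for 0.1 s.
2. a weight stands upright in the tray, let go (((x of weight_a_knob in the frame of tray between -0.09 and 0.09 m and y of weight_a_knob in the frame of tray between -0.05 and 0.05 m and angle between weight_a_knob's own z axis and vertical below 0.12 rad and contact force between weight_a and tray above 1 N and contact force between weight_a and the fingers below 0.05 N) or (x of weight_b_knob in the frame of tray between -0.09 and 0.09 m and y of weight_b_knob in the frame of tray between -0.05 and 0.05 m and angle between weight_b_knob's own z axis and vertical below 0.12 rad and contact force between weight_b and tray above 1 N and contact force between weight_b and the fingers below 0.05 N))), for 0.1 s.
At the end, for the whole second after the job is handed in: lighter weight upright (7 deg), at rest, let go in the tray, pressing under 4.6 N; heavier one held by the fingers alone, still (20 mm/s), upright (11 deg), axis within 30 mm of the hub's middle, underside 10 to 100 mm above the hub, touching neither gear unit nor tray (((contact force between weight_a and the fingers above 2 N and horizontal distance between weight_a_knob and hub below 0.03 m and z of weight_a_knob in the frame of hub between 0.064 and 0.154 m and angle between weight_a_knob's own z axis and vertical below 0.2 rad and linear speed of each of weight_a, weight_b below 0.02 m/s and contact force between weight_a and gear_unit below 0.05 N and contact force between weight_a and tray below 0.05 N and x of weight_b_knob in the frame of tray between -0.09 and 0.09 m and y of weight_b_knob in the frame of tray between -0.05 and 0.05 m and angle between weight_b_knob's own z axis and vertical below 0.12 rad and contact force between weight_b and tray between 1 and 4.6 N and contact force between weight_b and the fingers below 0.05 N) or (contact force between weight_b and the fingers above 2 N and horizontal distance between weight_b_knob and hub below 0.03 m and z of weight_b_knob in the frame of hub between 0.064 and 0.154 m and angle between weight_b_knob's own z axis and vertical below 0.2 rad and linear speed of each of weight_b, weight_a below 0.02 m/s and contact force between weight_b and gear_unit below 0.05 N and contact force between weight_b and tray below 0.05 N and x of weight_a_knob in the frame of tray between -0.09 and 0.09 m and y of weight_a_knob in the frame of tray between -0.05 and 0.05 m and angle between weight_a_knob's own z axis and vertical below 0.12 rad and contact force between weight_a and tray between 1 and 4.6 N and contact force between weight_a and the fingers below 0.05 N))); the arm keeps its last pose, push and grip.
It fails at once if the wrench is moved more than 30 mm (distance of wrench_grip from where it was at the start of the episode above 0.03 m).
It fails at once if the tin is moved more than 30 mm (distance of tin_mid from where it was at the start of the episode above 0.03 m).
It fails at once if the screwdriver is moved more than 30 mm (distance of screwdriver_grip from where it was at the start of the episode above 0.03 m).
It fails at once if a weight is dropped (falls free of the fingers at more than 0.7 m/s) ((linear speed of weight_a above 0.7 m/s and contact force between weight_a and the fingers below 0.05 N) or (linear speed of weight_b above 0.7 m/s and contact force between weight_b and the fingers below 0.05 N)).
It also fails if it takes over 72 s, if anything falls off the work surface, if the arm or the gripper's body presses on something with over 40 N, if the wrist force passes 120 N, or if a joint passes its speed limit or range.

## Working session

There is one attempt and no reset: what is moved stays moved. The work goes in short steps, each a Python script; the robot and the scene stay as the last script left them, time stands still between calls to the robot, and variables do not carry over. Pictures are saved under pics/ and viewed, about 8 in all and at most 12, crops included, and the job is handed in when it is done.

```bash
ls; mkdir -p pics
python3 - <<'E'
from plant import robot
import cv2,numpy as np
for n in("top","side"):
    f=robot.grab_frame(n); cv2.imwrite(f"pics/{n}0.png",f["image"][:,:,::-1]); np.savez(f"{n}0.npz",**f)
    print(n,f["fx"],f["fy"],f["cx"],f["cy"],f["R"].round(3).tolist(),f["t"])
print(robot.nose_length,robot.sense())
E
```

```text
pics
top 492.0584217712111 492.0584217712111 279.281158393575 214.11310323247818 [[-0.013, -1.0, -0.011], [-0.998, 0.013, -0.063], [0.064, 0.011, -0.998]] [0.02812971 0.56623072 1.30713117]
side 440.0434811803842 440.0434811803842 277.41182193794265 219.05742753883615 [[0.697, -0.717, -0.017], [-0.393, -0.362, -0.845], [0.6, 0.596, -0.534]] [-0.39490845  0.30494219  0.84144862]
0.011 {'t': 0.1, 'joint_pos': array([-1.28790733,  0.46937656, -0.04862756,  1.53353389,  0.02406983,
        1.1410264 , -0.08230408]), 'joint_velocities': array([-0.00151513, -0.00151928,  0.00099567, -0.00353777, -0.00114882,
       -0.001598  ,  0.00036752]), 'effort': array([ 1.01919577e-03, -5.11516964e+01, -4.69851878e-02, -2.38387656e+01,
        1.08182151e-02,  4.41661687e-03,  4.60303326e-06]), 'tcp_pos': array([0.20687192, 0.64199751, 0.241373  ]), 'tcp_rot': array([3.14157376e+00, 1.76027783e-03, 1.25904786e+00]), 'wrist_force': array([-0.23430415, -0.09527897, -0.76466538]), 'torque': array([-0.00767403, -0.00115259,  0.03157019]), 'opening': 1.000626386170522}
```

View pics/top0.png

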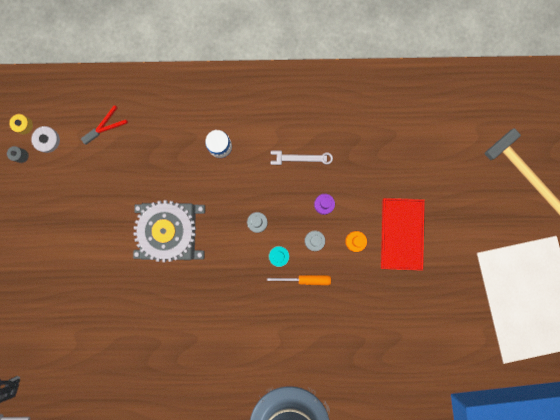

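View pics/side0.png

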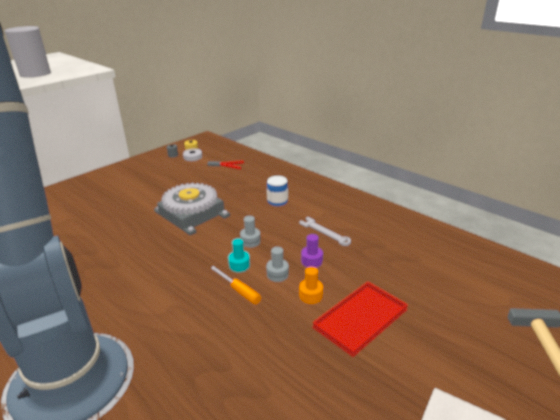

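Top view: the two plain grey weights are at px (257,222) and (315,241). The look-alikes are turquoise (279,257), purple (324,204) and orange (356,241), all excluded by colour. The hub is at (163,231) and the tray at (403,234). Next I'll measure these and enlarge a crop.

```bash
cat > h.py <<'E'
import cv2,numpy as np
def world(f,u,v,z):  # ray onto height z
    R,t=f["R"],f["t"]; d=R.T@np.array([(u-f["cx"])/f["fx"],(v-f["cy"])/f["fy"],1]); c=-R.T@t
    return (c+d*(z-c[2])/d[2])
def cloud(f):
    v,u=np.mgrid[:420,:560]; Z=f["range_z"]
    P=np.stack([(u-f["cx"])/f["fx"]*Z,(v-f["cy"])/f["fy"]*Z,Z],-1)-f["t"]
    return P@f["R"]
E
python3 - <<'E'
from h import *
f=dict(np.load("top0.npz")); W=cloud(f); im=f["image"]; hsv=cv2.cvtColor(im,cv2.COLOR_RGB2HSV)
V,U=np.mgrid[:420,:560]
for n,(u,v) in dict(g1=(257,222),g2=(315,241),purple=(324,204),turq=(279,257),orange=(356,241),tin=(217,143)).items():
    near=np.hypot(U-u,V-v)<15
    for lo,hi in((.06,.09),(.02,.04)):
        m=near&(W[...,2]>lo)&(W[...,2]<hi)
        a,b=U[m].mean(),V[m].mean(); z=np.median(W[m][:,2]); print(n,m.sum(),a.round(1),b.round(1),z.round(4),world(f,a,b,z)[:2].round(4))
def big(m):
    c=max(cv2.findContours(m.astype(np.uint8),0,1)[0],key=cv2.contourArea); return cv2.minAreaRect(c)
y=(hsv[...,0]>20)&(hsv[...,0]<35)&(hsv[...,1]>120)&(np.hypot(U-163,V-231)<18)
r=big(y);print("hub",r,W[y][:,2].mean(),world(f,*r[0],.075))
r=big((hsv[...,1]>200)&((hsv[...,0]<5)|(hsv[...,0]>175))&(U>370)&(U<435)&(V>180)&(V<290));B=cv2.boxPoints(r);C=np.array([world(f,*p,.018) for p in B]);print("tray",r,C.round(4).tolist(),C.mean(0))
a=cv2.resize(im[190:280,235:375],None,fx=5,fy=5,interpolation=cv2.INTER_CUBIC)
cv2.imwrite("pics/crop.png",a[:,:,::-1])
s=dict(np.load("side0.npz"))
for k in ((250,220),(277,252)): print(k, world(s,*k,.076))
E
```

```text
g1 93 256.1 221.5 0.0768 [0.5445 0.0801]
g1 218 257.4 222.7 0.031 [0.5435 0.0792]
g2 93 315.9 240.7 0.0768 [ 0.4932 -0.0728]
g2 221 314.3 240.8 0.0309 [ 0.4935 -0.0714]
purple 97 325.9 202.6 0.0762 [ 0.5908 -0.1003]
purple 216 324.0 204.5 0.0297 [ 0.5899 -0.0992]
turq 92 278.6 256.8 0.0771 [0.4533 0.0234]
turq 227 278.8 256.3 0.0308 [0.4536 0.0233]
orange 103 358.7 241.2 0.0755 [ 0.4906 -0.1824]
orange 217 355.3 241.5 0.0304 [ 0.4901 -0.1803]
tin 454 217.4 142.3 0.0755 [0.7524 0.1791]
tin 33 224.3 152.5 0.028 [0.7344 0.1669]
hub ((163.0, 231.0), (22.0, 22.0), 90.0) 0.08279442327241104 [0.52327414 0.32062086 0.075     ]
tray ((402.0, 233.5), (71.0, 42.0), 90.0) [[0.6064, -0.2536, 0.018], [0.6049, -0.3663, 0.018], [0.4149, -0.3604, 0.018], [0.4162, -0.2487, 0.018]] [ 0.51058321 -0.30728729  0.018     ]
(250, 220) [0.53898007 0.07252329 0.076     ]
(277, 252) [ 0.48583915 -0.07914748  0.076     ]
```

View pics/crop.png

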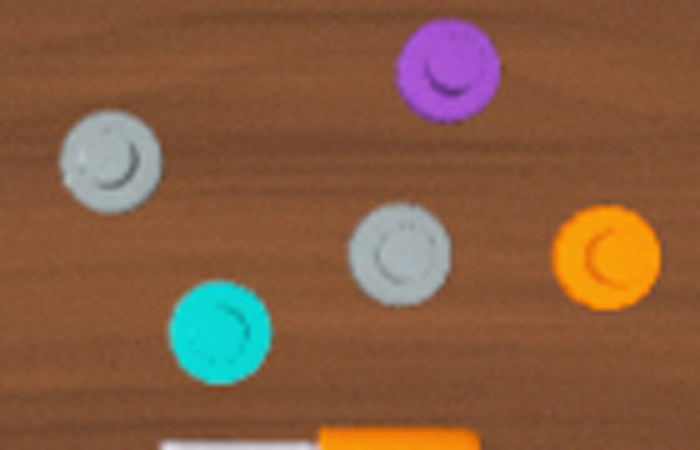

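The crop confirms two plain grey weights. The side-view rays agree with the top view to within 10 mm, using rough pixels. Lifting g1 first.

```bash
cat >> h.py <<'E'
from plant import robot
def F(n=8):
    a=[]
    for _ in range(n): robot.sleep(.05); a.append(robot.sense()["wrist_force"])
    return np.mean(a,0)
def pick(x,y,deg):
    o=[np.pi,0,np.deg2rad(deg)]
    robot.goto([x,y,.20],o); print("joints",robot.sense()["joint_pos"].round(2))
    print("touch",robot.move_straight([x,y,.050],vel=.1,contact_N=8))
    robot.grip(0.0,60); s=robot.sense(); print("opening",s["opening"],s["tcp_pos"])
    robot.move_straight([x,y,.055],vel=.03)
    robot.move_straight([x,y,.10],vel=.08)
def shot(n):
    f=robot.grab_frame(n); s=robot.sense(); p=f"pics/{n}_{s['t']:.1f}.png"; cv2.imwrite(p,f["image"][:,:,::-1]); print(p); return f
E
python3 - <<'E'
from h import *
f0=F(); pick(.544,.080,122)
f=F(); print("f0",f0,"f",f,"mass",(f0-f)[2]/9.81, "opening",robot.sense()["opening"],"t",robot.sense()["t"],robot.sense()["torque"]); shot("side")
E
cp pics/side_*.png pics/lift1.png
```

```text
joints [-0.36  0.31  0.17  1.89 -0.06  0.95  1.97]
touch False
opening 0.31592434503848027 [0.54425447 0.07978304 0.05024954]
f0 [-0.10744215  0.26674729  0.01946007] f [-0.02075536 -0.18856686 -6.15158488] mass 0.6290565692213942 opening 0.3166647667857262 t 6.4917 [-0.0072872  -0.00352945 -0.06986376]
pics/side_6.5.png
```

View pics/lift1.png

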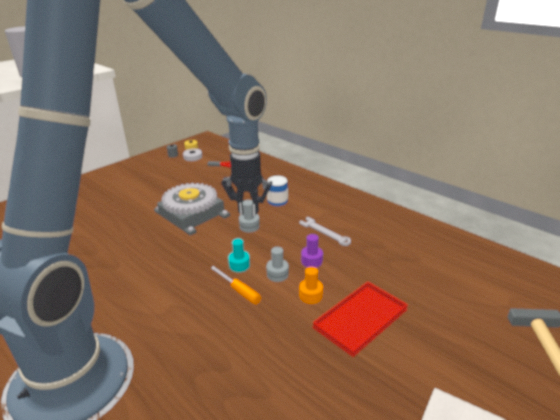

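The picture shows g1 hanging upright in the jaws at (249,217). It reads about 0.63 kg, so it's the heavy one. I'll set it back down and lift g2.

```bash
python3 - <<'E'
from h import *
x,y=.544,.080
robot.move_straight([x,y,.055],vel=.08); print("down",robot.move_straight([x,y,.048],vel=.02,contact_N=4),robot.sense()["tcp_pos"])
robot.grip(1.0); robot.move_straight([x,y,.20],vel=.12)
f0=F(); pick(.4933,-.072,35)
f=F(); s=robot.sense(); print("f0",f0,"f",f,"mass",(f0-f)[2]/9.81,s["opening"],s["t"])
shot("side")
E
cp $(ls -t pics/side_*.png|head -1) pics/lift2.png
```

```text
down True [0.54481355 0.08008849 0.05024748]
joints [-0.39  0.24  0.53  2.02 -0.15  0.92  0.83]
touch False
opening 0.31126283293832446 [ 0.49318879 -0.07206917  0.05012692]
f0 [-0.06367479  0.05559783 -0.09767678] f [-0.13246795  0.26037704 -2.99212917] mass 0.2950512116766191 0.31618458055161847 14.7167
pics/side_14.8.png
```

View pics/lift2.png

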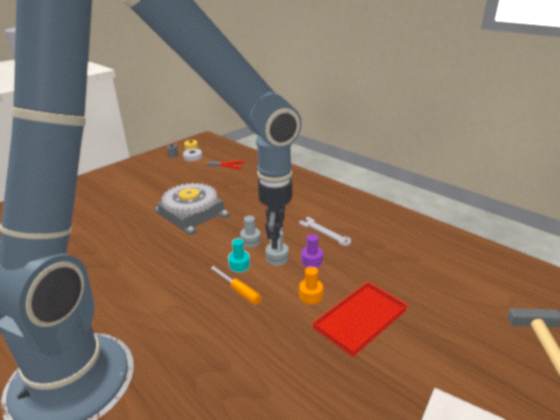

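g2 reads 0.295 kg, so it's the light one. It's upright at (277,250), and g1 stands back in place at (250,230). Now g2 goes to the tray.

Run:
```python
from h import *
robot.move_straight([.4933,-.072,.20],vel=.12)
x,y=.511,-.307; o=[np.pi,0,np.deg2rad(35)]
robot.goto([x,y,.20],o); robot.move_straight([x,y,.065],vel=.1)
robot.sleep(.3)
print("down",robot.move_straight([x,y,.051],vel=.015,contact_N=2),robot.sense()["tcp_pos"],F(4))
robot.grip(1.0); robot.move_straight([x,y,.20],vel=.12); robot.sleep(.2)
robot.goto([.544,.080,.24],[np.pi,0,np.deg2rad(122)]); print(robot.sense()["t"])
robot.goto([.6,.2,.3],[np.pi,0,np.deg2rad(122)])
f=shot("top"); np.savez("top1.npz",**f); cv2.imwrite("pics/top1.png",f["image"][:,:,::-1])
W=cloud(f);V,U=np.mgrid[:420,:560]
for u,v in((257,222),(404,233)):
    m=(np.hypot(U-u,V-v)<22)&(W[...,2]>.06)&(W[...,2]<.09); a,b=U[m].mean(),V[m].mean(); print(m.sum(),a,b,np.median(W[m][:,2]),world(f,a,b,.077))
```

```text
down True [ 0.51087978 -0.30699554  0.0541466 ] [-0.27149839 -0.33783689  5.48930377]
23.0167
pics/top_23.7.png
94 255.96808510638297 221.19148936170214 0.07680719485012642 [0.5453517  0.08039084 0.077     ]
111 406.963963963964 232.54054054054055 0.0801196773003209 [ 0.51120294 -0.30603246  0.077     ]
```

View pics/top1.png

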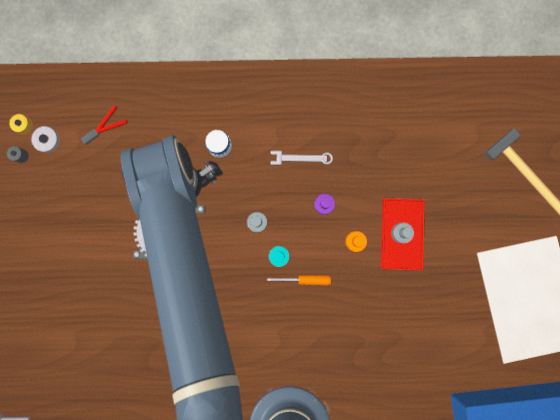

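The light weight stands upright in the tray at (403,233), the heavy one is at (257,222), and the bystanders haven't moved. Now g1 goes to the hub.

Run:
```python
from h import *
f0=F(); pick(.545,.080,122); f=F(); print("mass",(f0-f)[2]/9.81)
robot.move_straight([.545,.080,.22],vel=.12)
o=[np.pi,0,np.deg2rad(122)]
robot.move_straight([.5233,.3206,.22],vel=.15)
robot.move_straight([.5233,.3206,.168],vel=.06); robot.sleep(.5)
s=robot.sense(); print(s["tcp_pos"],s["opening"],s["t"],"mass",(f0-F())[2]/9.81)
f=shot("side"); cv2.imwrite("pics/end.png",cv2.resize(f["image"][110:360,120:440,::-1],None,fx=2.3,fy=2.3))
```

```text
joints [-0.45  0.31  0.28  1.89 -0.11  0.95  2.01]
touch False
opening 0.31086477864546785 [0.54515809 0.08004302 0.05028583]
mass 0.6346227519653624
[0.52330379 0.32061638 0.16803631] 0.3135880352794865 32.8833 mass 0.6273903799391519
pics/side_33.3.png
```

View pics/end.png

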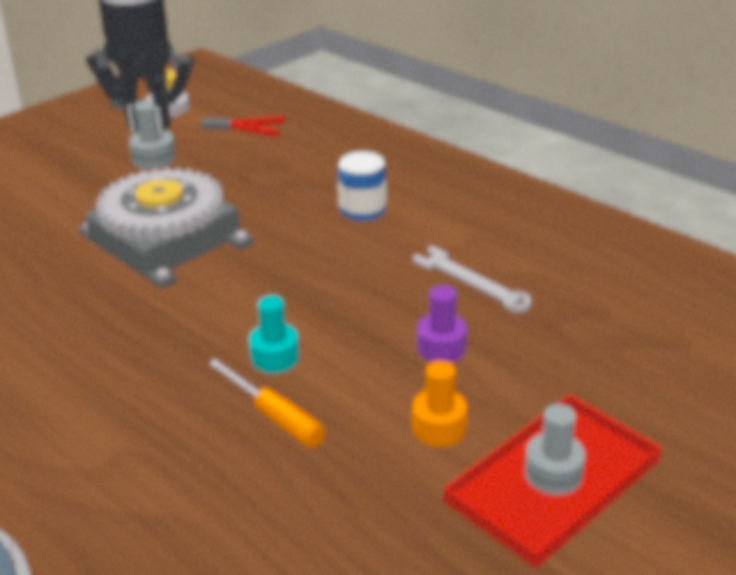

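The crop shows the heavy weight upright in the jaws at (152,140), clear above the hub at (159,192). The light one stands alone in the tray at (556,450). Handing in.

Run:
```python
from plant import robot
robot.close_job()
```

```text
the job is handed in; nothing more can be done
```

I lifted both grey weights, put the lighter one in the red tray and handed in the job with the heavier one held over the gear hub. The hand-in gives no verdict, so the results below are my own checks.

- **Which is which:** the weight first seen at top-view px (257,222) read about 0.63 kg on all three readings, so it is the heavy one. The other, at px (315,241), read about 0.295 kg.
- **Light weight:** I set it down slowly until the wrist felt contact. A top picture then showed it about 1 mm from the tray centre, and the last side picture shows it standing upright and alone in the tray.
- **Heavy weight:** it is held with a 60 N grip over the measured hub centre, with its underside about 43 mm above the hub. The last picture shows it upright and clear of the gear, and the arm stopped at its target to within 0.1 mm.
- **Bystanders:** the wrench, tin and screwdriver, and the three coloured look-alikes, looked unmoved in the pictures after the tray placing and at the end. The run took about 33 s of the 72 s allowed.

**Disagreements:**
- Camera depth put the hub top at about 83 mm instead of the stated 75 mm, so the gap could be 35 mm, still inside the 10–100 mm limit.
- In the last side picture the weight appears about 3 px (roughly 5 mm) left of the hub. I left it, since the limit is 30 mm.

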